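Sieve the grinding balls from the mill puck

ROBOT

A 7-joint arm with a two-finger parallel gripper is mounted at the origin on a cart in front of the work surface, level with it; the furniture and walls round the work are solid. World frame = base frame: x ahead of the robot, y to its left, z up, the work surface at z = 0. Lengths are in mm, angles in rad, forces in N, time in s.
With the tool pointing down it reaches from about 375 to 925 mm from the base axis. Payload 3.1 kg.
Tool frame: the origin (TCP) lies at the very end of the fingers, on their centre line; the grasp point (between the pads) lies 19 mm behind it; z points along the fingers, y is the direction in which the jaws open and shut (so a half turn about z gives the same grasp; the last joint's range is limited). The gripper opens to 85 mm and grips with 20 to 120 N. Pads are 22 mm wide; open, the fingers measure 114 mm over their backs; the gripper's body (76 mm by 85 mm) begins 54 mm behind the grasp point. The pads swing forward as they close: fully open they stand 13 mm farther back than shut.
Start: joints at [1.013, 0.383, 0.044, 1.598, -0.018, 1.161, -0.05], TCP at [288.468, -582.485, 231.269] pointing down, gripper open.
Joint ranges: [-2.61, 2.61], [-0.41, 2.15], [-1.48, 1.57], [0, 2.5], [-1.57, 4.71], [0.05, 1.97], [-2.85, 2.85]. Speed limits (rad/s): [2.79, 2.79, 3.14, 3.14, 3.14, 3.14, 3.14].

INTERFACE

Orientations are given as a unit quaternion [w, x, y, z].
In Python, from cell import monitor, optics, arm, spotter gives the robot as it stands.
- The arm moves only by the shell command python3 -m creep 'ROWS'. ROWS is a JSON object of lists of equal length, an entry for each row: "angular": the turn, a rotation vector about the tool's x, y, z in degrees, a list of three; "offset": the shift along the tool's x, y, z in cm, a list of three; "fingers": the opening in per cent of the stroke, from 0 (shut) to 100 (fully open). In form: {"angular": [[wx, wy, wz], ...], "offset": [[dx, dy, dz], ...], "fingers": [fingers, ...]}. A call has 1 to 12 rows; each row shifts and turns the commanded pose from where the row before left it, along the tool's axes as they then stand; what a row does not reach is not made up. A row lasts 1/10 s, in which the tool goes at most 50 mm and 8.59 degrees, less where a joint would pass 70% of its speed; a pose out of reach is approached as far as the arm can. A call with a gripper value outside its range is refused whole. The fingers move at their own pace and stop on an object; the grip force is fixed at half the most. Time passes only in rows, so rows that do not move let the fingers close. It gives the time, the measured TCP pose, the force and the opening at its end, in the units of the state.
- monitor.read_state(): the state, without advancing time (a new reading comes with each control period).
- optics.camera(name): name is "side" or "top"; returns (picture, depth): 400x640x3 uint8, red, green, blue; 400x640 float32, mm along the optical axis (not along the pixel's ray), 0 where there is no reading.
- optics.camera_model(name): a dict with "vertical_fov" (degrees; the focal length in pixels is half the picture's height over the tangent of half this angle, whatever the lens; pixels are square), "cx", "cy" (the principal point, pixels), "R" (3x3) and "t" (3): a world point X has camera coordinates R X + t. Camera axes: x right, y down, z forward; pixel columns grow to the right and rows downward; lengths in mm; the calibration is good to about 2 mm. A picture is of the moment at which its call begins. camera_model takes no time and is no camera call.
- arm.sign_off(): hands the job in, once; it reports no verdict.
Trained networks look in the newest picture that a camera, given by its name, has taken for a name from the list of things; names that differ only in an ending like _2 or _b are one class to them, and where a whole thing is asked for, a point or a joint stands for the part that bears it (a point fixed in the world has none). Each returns a list of dicts, best first, with "confidence" (0 to 1); they miss things now and then, are a little off and sometimes report something else, mostly with a low value. They report only what shows in the picture. A call takes as long as a camera call. They do not tell look-alikes from the thing itself.
- spotter.spot_in(thing, camera): "centre" ([x, y, z] in mm, in the coordinates of the camera as it stood for that picture, good to about 4 mm: the middle of the surface that is visible of it).
- spotter.silhouettes(thing, camera): "region" (400x640 bool, what is visible of it).
- spotter.tip_of(thing, camera): "centre" ([x, y, z] in mm, in the coordinates of the camera as it stood for that picture, good to about 4 mm: a listed point, or the origin of a listed thing).
The state is a dict: "t": time; "joint_pos": joint angles; "joint_vel": joint speeds; "joint_efforts": joint torques, N m; "eef_pos": TCP position; "ee_rot": TCP orientation; "ft_force": force on the tool from outside, world axes, zero at the start; "ft_torque": the same for the moment, N m; "opening": finger opening in mm.
Only numpy, scipy, OpenCV 4.12 (cv2) and the standard library are available. Lean on these libraries where they do the work, as an engineer would, in place of code of your own. Each camera call takes 0.05 s, during which the arm holds its last target.

TASK

Raise the black handle of the green-sided sieve tray gently until the three small brass balls roll forward and drop through its slots into the near pan while the white puck is still on the tray. Only then raise the handle further to tip the puck over the far edge into the far bin, and let go of the handle. Do not touch the balls or the puck with the gripper.

Things in the scene. Friction and masses are not known exactly. Their poses are not given: they have to be found in the camera images.
- sieve_stand: Fixed stand of the tilting sieve, 305 x 176 mm, grey base. Origin on the table below the tray's pivot; x from handle to far bin, y along the pivot axis, which lies 115 mm above the origin; z up. Two white compartments, inner width 137, floor 8 mm high: near pan x -119 to 24 mm, walls 50 mm high; far bin x 28 to 144 mm, far wall 70 mm. Tray sides are green, floor level with the pivot.
- sieve_tray (a joint): Tray angle (rad): 0 at the start, where it slopes 0.07 back to the handle; 0.07 is level; grows to 1.15 as the handle rises. Stiff: 2 to 5 N at the handle, stays where left. At 0.12 to 0.3 the balls roll off the solid near end (60 mm) and drop through the six slots (18 x 115 mm), the puck stays by friction; it slides at 0.5 to 0.7 and is surely off the open far edge (30 mm past the pivot) at 0.9 to 1.0.
- handle (a point): Middle of the black handle bar, on its axis: round, 12 mm thick, 68 mm free length, along the stand's y. Moves with the tray on a circle about the pivot axis: in the tray's plane 205 mm behind the axis and 38 mm above the floor; at the start 139 mm above the table. The tray's rear wall is 48 mm in front, its top 24 mm lower. The bar may turn between the fingers as it rises.
- ball_1_center (a point): Brass-coloured grinding ball, 14 mm diameter; this point is its centre. Starts on the solid near end of the sieve tray, against the low rear wall.
- ball_2_center (a point): Brass-coloured grinding ball, 14 mm diameter; this point is its centre. Starts on the solid near end of the sieve tray, against the low rear wall.
- ball_3_center (a point): Brass-coloured grinding ball, 14 mm diameter; this point is its centre. Starts on the solid near end of the sieve tray, against the low rear wall.
- puck: White ceramic grinding puck, a disc 52 mm in diameter and 26 mm thick, too large for the slots; origin at the centre of its underside, z along its axis. Starts flat on the solid near end of the sieve tray.
Not all that is in view belongs to the job. What is meant by the puck is not pink or purple, and is the smaller of those in its own colour.

How it is judged:
By the outcome, as a careful person would: the job done as asked, in the order asked, and still so for the second after the job is handed in, with the robot touching nothing.
It also fails if it takes over 42 s, if anything falls off the work surface, if the arm or the gripper's body presses on something with over 40 N, if the wrist force passes 120 N, or if a joint passes its speed limit or range.

## Working session

There is one attempt and no reset: what is moved stays moved. The work goes in short steps, Python scripts to look and compute and a shell command to move; the robot and the scene stay as the last step left them, time stands still between calls to the robot, and variables do not carry over. Pictures are saved under pics/ and viewed, and the job is handed in when it is done.

```bash
ls; mkdir -p pics; cat > h.py <<'E'
import numpy as np, cv2
from cell import monitor, optics, arm, spotter
def cam(n,save=None):
    p,d=optics.camera(n)
    if save: cv2.imwrite('pics/'+save,p[:,:,::-1])
    return p,d
def w(n,c):
    m=optics.camera_model(n); return np.array(m['R']).T@(np.array(c)-np.array(m['t']))
def px(n,X):
    m=optics.camera_model(n); c=np.array(m['R'])@np.array(X)+np.array(m['t']); f=200/np.tan(np.radians(m['vertical_fov']/2)); return f*c[0]/c[2]+m['cx'],f*c[1]/c[2]+m['cy']
def grid(n,d):
    m=optics.camera_model(n); f=200/np.tan(np.radians(m['vertical_fov']/2)); v,u=np.mgrid[0:400,0:640]
    C=np.stack([(u-m['cx'])/f*d,(v-m['cy'])/f*d,d],-1); return (C-np.array(m['t']))@np.array(m['R'])
E
python3 - <<'E'
from h import *
print(monitor.read_state())
for n in('side','top'):
    cam(n,n+'0.png'); m=optics.camera_model(n);print(n,m)
    for th in('sieve_stand','handle','puck','ball_1_center'):
        for r in spotter.tip_of(th,n): print(th,round(r['confidence'],2),np.round(w(n,r['centre'])),np.round(px(n,w(n,r['centre']))))
E
```

```text
pics
{'t': 0.0, 'joint_pos': array([ 1.01317125,  0.3838477 ,  0.04381986,  1.5995937 , -0.01787941,
        1.16120861, -0.04990455]), 'joint_vel': array([ 3.80809990e-04,  7.49139224e-04,  1.44332916e-03, -4.59411197e-05,
        5.15402107e-04,  5.19168712e-04,  4.15342310e-04]), 'joint_efforts': array([-1.81972264e-04, -4.33463180e+01,  1.02457389e+00, -2.49513477e+01,
        1.06860718e-02,  1.12382969e-02,  1.03930245e-05]), 'eef_pos': array([ 288.03648376, -581.6296899 ,  229.86962036]), 'ee_rot': array([-1.27735907e-03,  9.73674505e-01,  2.27938989e-01, -3.79757563e-04]), 'ft_force': array([-0.24941217, -0.84229018,  0.071511  ]), 'ft_torque': array([-0.02908076, -0.04121214, -0.01896149]), 'opening': 85.2478536637757}
side {'vertical_fov': 49.24378859097611, 'cx': 327.8579515668103, 'cy': 192.12031710904364, 'R': array([[ 0.82093514, -0.57079714,  0.01600366],
       [-0.27929295, -0.42581599, -0.86062547],
       [ 0.49805717,  0.70204798, -0.50898693]]), 't': array([-382.47570771,  319.63421449,  578.01037737])}
sieve_stand 0.72 [661.  65.  -1.] [384. 242.]
handle 0.64 [4
[... 159 characters left out ...]
0.  43.  -2.] [281. 298.]
puck 0.44 [621. 239.  -2.] [324. 211.]
ball_1_center 0.61 [525. 111. 110.] [321. 208.]
top {'vertical_fov': 45.94173696681718, 'cx': 327.4100690400501, 'cy': 196.50036158538882, 'R': array([[ 0.00114202, -0.99984417, -0.01761628],
       [-0.98709869,  0.00169342, -0.16010407],
       [ 0.16010896,  0.01757185, -0.98694293]]), 't': array([178.17931493, 581.83667275, 869.79601651])}
sieve_stand 0.91 [666.  63.  -4.] [383. 161.]
handle 0.66 [457.  91. 138.] [377. 260.]
puck 0.65 [386.  46.   2.] [395. 298.]
puck 0.6 [533.  73. 106.] [385. 218.]
puck 0.57 [622. 240.  -4.] [298. 181.]
puck 0.57 [727. 290.  -2.] [274. 132.]
ball_1_center 0.53 [517. 115. 113.] [362. 226.]
```

View pics/side0.png

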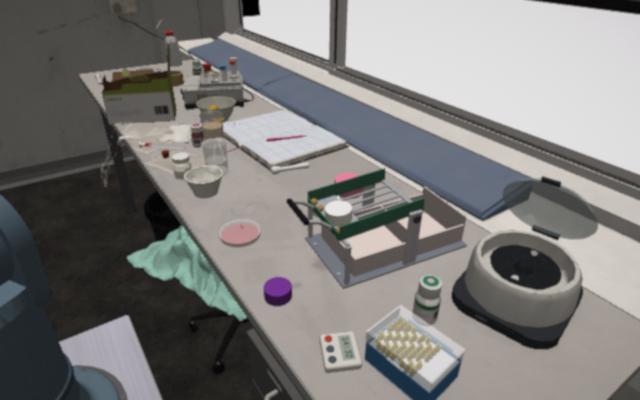

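View pics/top0.png

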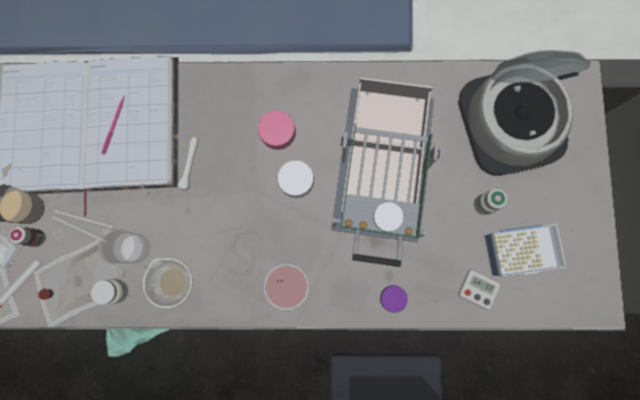

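```bash
python3 - <<'E'
import cv2
for n,(a,b,c,d) in {'side':(240,160,460,310),'top':(300,110,460,310)}.items():
    p=cv2.imread(f'pics/{n}0.png')[b:d,a:c]; cv2.imwrite(f'pics/{n}0c.png',cv2.resize(p,None,fx=3,fy=3,interpolation=cv2.INTER_CUBIC))
E
```

```text
(no output)
```

View crops.

View pics/side0c.png

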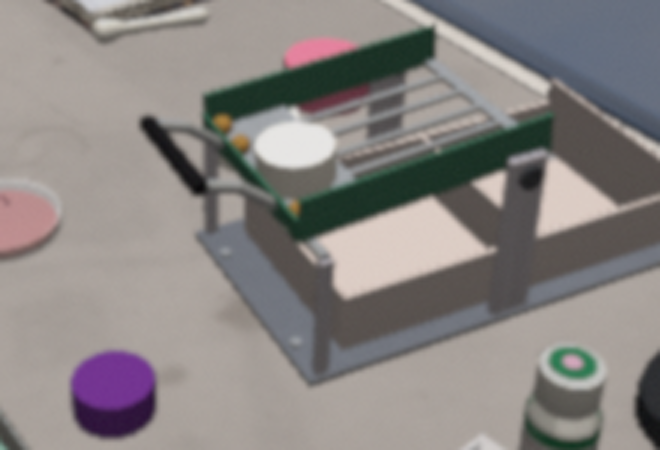

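View pics/top0c.png

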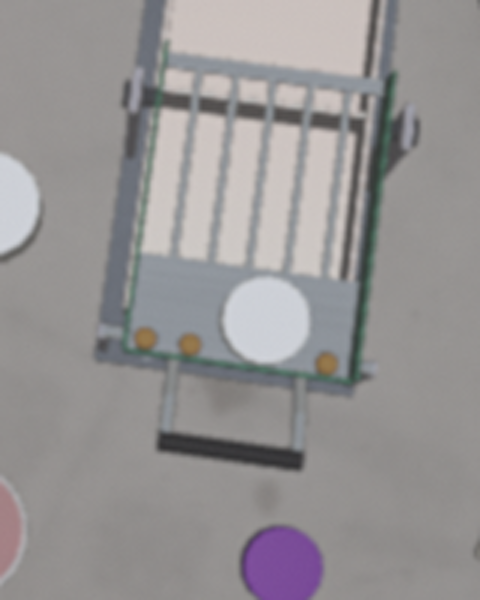

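```bash
python3 - <<'E'
from h import *
p,d=cam('top'); G=grid('top',d)
b=p.astype(int).max(2)
# handle: dark and z 125..150
m=(G[...,2]>120)&(G[...,2]<155)&(b<70)&(d>0); v,u=np.nonzero(m); k=(abs(u-377)<45)&(abs(v-260)<25); P=G[v[k],u[k]]
print(k.sum(),u[k].min(),u[k].max(),v[k].min(),v[k].max(),P.mean(0),P.min(0),P.max(0))
c=P[:,:2]-P[:,:2].mean(0); print(np.linalg.svd(c,full_matrices=False)[2])
q=c@np.linalg.svd(c,full_matrices=False)[2][0]; print(q.min(),q.max(), np.median(P,0))
# green sides
hsv=cv2.cvtColor(p,cv2.COLOR_RGB2HSV); g=(hsv[...,0]>60)&(hsv[...,0]<95)&(hsv[...,1]>90)&(d>0)&(G[...,2]>80); v,u=np.nonzero(g);
P=G[v,u]; k=(P[:,0]>400)&(P[:,0]<760)&(abs(P[:,1]-60)<130)
for s in(0,1):
    kk=k&((u<385) if s else (u>=385)); Q=P[kk]; print(kk.sum(), Q.mean(0) if kk.sum() else 0, np.linalg.svd(Q[:,:2]-Q[:,:2].mean(0),full_matrices=False)[2][0] if kk.sum()>3 else 0)
E
```

```text
243 353 399 255 265 [457.07819968  92.93826965 143.28912351] [448.45202475  54.54441909 138.85754039] [465.39765238 132.6089494  147.61023762]
[[ 0.13976247  0.99018506]
 [ 0.99018506 -0.13976247]]
-39.219162778211775 40.148172979756126 [456.86937427  93.28477938 143.47896969]
0 0 0
0 0 0
```

Top view: white puck candidates are the one on the tray's solid near end (388,216) and one on the table (296,178). Pink (276,129) and purple (394,298) are excluded. The puck is the smaller white one, on the tray, next to three brass balls; the crops confirm it. The handle bar is at (377,260), with its axis at about (458, 93, 138.6) and the stand's x axis at about (0.990, -0.140).

```bash
cat >> h.py <<'E'
from scipy.spatial.transform import Rotation as Ro
def tool():
    s=monitor.read_state(); q=s['ee_rot']; return np.array(s['eef_pos']),Ro.from_quat([q[1],q[2],q[3],q[0]]),s
E
python3 - <<'E'
from h import *
p,R,s=tool()
# side view check of handle + white pucks' diameters
P,d=cam('side'); G=grid('side',d)
m=(P.astype(int).max(2)<60)&(G[...,2]>125)&(G[...,2]<155)&(d>0); v,u=np.nonzero(m); k=(abs(u-298)<20)&(abs(v-212)<20); print('side handle',k.sum(),G[v[k],u[k]].mean(0))
p2,d2=cam('top');G2=grid('top',d2)
for (a,b) in((388,216),(296,178)):
    z=G2[b,a,2]; m=(abs(G2[...,2]-z)<4)&(p2.min(2)>150); v,u=np.nonzero(m);k=(abs(u-a)<25)&(abs(v-b)<25);Q=G2[v[k],u[k]];print('white',z,Q.max(0)-Q.min(0),Q.mean(0))
T=np.array([457.8,93.3,190.]); n=16
y=R.as_matrix()[:,1]; a=np.degrees(np.arctan2(y[1],y[0])); print('yaw',a)
dyaw=(-8.05-a)/n; print(dyaw)
D=(T-p)/n; 
for i in range(n):
    print(np.round((R.inv().apply(D))/10,1), end=' '); R=R*Ro.from_rotvec([0,0,-np.radians(dyaw)])
E
```

```text
side handle 144 [455.63948201  83.3578955  141.66778645]
white 131.64828289066713 [49.39347126 50.83174418  7.88924916] [533.30061094  69.89134206 131.38018938]
white 35.30781657334673 [70.26989285 70.08104684  7.78066207] [622.38604959 242.59743028  35.37009155]
yaw -63.650154739842506
3.475009671240157
[ 2.8 -3.3  0.3] [ 3.  -3.1  0.3] [ 3.2 -2.9  0.3] [ 3.4 -2.7  0.3] [ 3.5 -2.5  0.3] [ 3.7 -2.3  0.3] [ 3.8 -2.1  0.3] [ 3.9 -1.9  0.3] [ 4.  -1.6  0.3] [ 4.1 -1.4  0.3] [ 4.2 -1.1  0.3] [ 4.3 -0.9  0.3] [ 4.3 -0.6  0.3] [ 4.3 -0.3  0.3] [ 4.4 -0.1  0.3] [4.3 0.2 0.3]
```

The tray puck measures about 50 mm across and the white one on the table about 70 mm, so the tray puck is the right one. Moving over the handle now.

```bash
python3 -m creep '{"angular":[[0,0,-3.5],[0,0,-3.5],[0,0,-3.5],[0,0,-3.5],[0,0,-3.5],[0,0,-3.5],[0,0,-3.5],[0,0,-3.5],[0,0,-3.5],[0,0,-3.5],[0,0,-3.5]],"offset":[[1.4,-1.6,0],[3,-3.1,0],[3.2,-2.9,0],[3.4,-2.7,0],[3.5,-2.5,0],[3.7,-2.3,0],[3.8,-2.1,0],[3.9,-1.9,0],[4.0,-1.6,0],[4.1,-1.4,0],[4.2,-1.1,0]],"fingers":[60,60,60,60,60,60,60,60,60,60,60]}'
python3 - <<'E'
from h import *
p,R,s=tool(); y=R.as_matrix()[:,1]; print(p,np.degrees(np.arctan2(y[1],y[0])),R.as_matrix()[:,2],s['joint_pos'])
print(R.inv().apply(np.array([457.8,93.3,190])-p)/10)
E
```

```text
t: 1.75
eef_pos: [398.7, -140.3, 231.7]
ee_rot: [0.001, 0.844, 0.537, 0.0]
ft_force: [0.4, 0.6, 0.0]
opening: 51.5
[ 398.73703408 -140.25956974  231.72157001] -25.02688277923479 [ 1.08150373e-03 -7.84620718e-04 -9.99999107e-01] [ 0.61219611 -0.04312517 -0.35997123  2.09672296 -0.01662848  1.08404773
 -0.17651022]
[23.66272727 -4.53430324  4.16021539]
```

```bash
python3 -m creep '{"angular":[[0,0,-2.4],[0,0,-2.4],[0,0,-2.4],[0,0,-2.4],[0,0,-2.4],[0,0,-2.4],[0,0,-2.4],[0,0,0],[0,0,0]],"offset":[[3.3,-0.6,0.4],[3.3,-0.5,0.5],[3.4,-0.4,0.5],[3.4,-0.2,0.5],[3.4,-0.1,0.6],[3.4,0.1,0.6],[2.8,0.2,0.4],[0,0,0],[0,0,0]],"fingers":[50,50,50,50,50,50,50,50,50]}'
python3 - <<'E'
from h import *
p,R,s=tool(); y=R.as_matrix()[:,1]; print(p,np.degrees(np.arctan2(y[1],y[0])),R.as_matrix()[:,2],s['joint_pos'])
print(R.inv().apply(np.array([457.8,93.3,190])-p)/10, s['ft_force'])
E
```

```text
t: 2.65
eef_pos: [455.9, 82.7, 196.3]
ee_rot: [0.0, 0.756, 0.654, -0.0]
ft_force: [-0.3, 0.3, 0.3]
opening: 42.5
[455.92070633  82.67841087 196.33438563] -8.263059172251594 [-1.63565701e-04 -1.61499611e-04 -9.99999974e-01] [ 0.33220599  0.10856077 -0.62532386  2.04091527  0.07490329  1.01400457
 -0.47418601]
[1.07825725 0.03341469 0.63323627] [-0.25407939  0.29908153  0.26131642]
```

```bash
python3 -m creep '{"angular":[[0,0,0],[0,0,0],[0,0,0],[0,0,0]],"offset":[[1.0,0,1.3],[0,0,1.5],[0,0,1.0],[0,0,0]],"fingers":[45,45,45,45]}'
python3 - <<'E'
from h import *
p,R,s=tool();print(p)
for n in('side','top'):
    P,_=cam(n); a,b,c,d=(240,100,420,280) if n=='side' else (310,180,460,320)
    cv2.imwrite(f'pics/{n}1.png',cv2.resize(P[b:d,a:c,::-1],None,fx=3,fy=3,interpolation=cv2.INTER_CUBIC))
E
```

```text
t: 3.05
eef_pos: [456.0, 90.2, 156.8]
ee_rot: [-0.001, 0.758, 0.653, -0.002]
ft_force: [0.3, 0.2, 0.4]
opening: 38.6
[456.02292563  90.22905564 156.84735893]
```

View pics/side1.png

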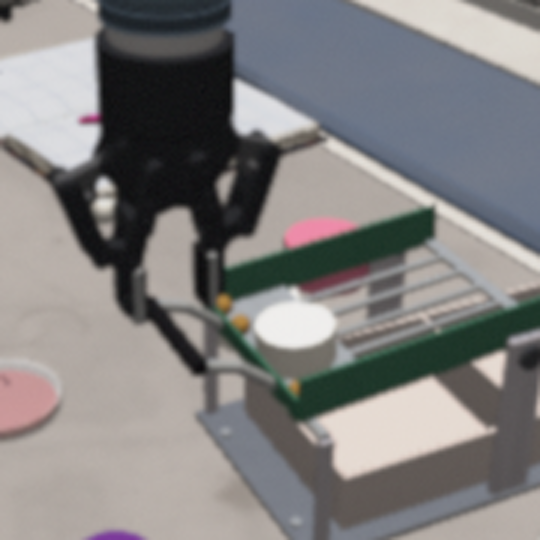

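View pics/top1.png

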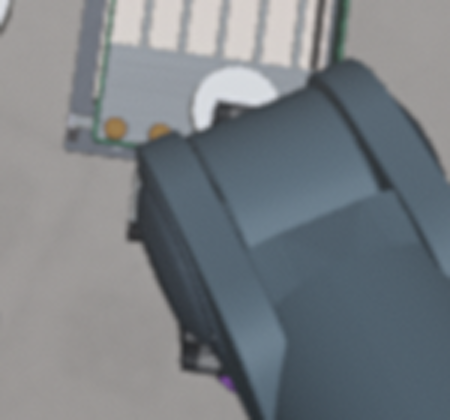

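```bash
python3 - <<'E'
from h import *
p,R,s=tool();print(p,s['t'])
for X in((457.8,93.3,138.6),(457.8-.14*34,93.3-.99*34,138.6),(457.8+.14*34,93.3+.99*34,138.6),p): print(np.round(px('side',X),1),np.round(px('top',X),1))
print(R.inv().apply(np.array([457.8,93.3,119.5])-p)/10)
I=cv2.imread('pics/side0.png')[190:232,280:316]; cv2.imwrite('pics/hb.png',cv2.resize(I,None,fx=14,fy=14,interpolation=cv2.INTER_NEAREST))
E
```

```text
[457.47134994  91.1145921  158.38226616] 3.15
[296.4 210. ] [375.9 259.5]
[304.  219.4] [395.6 262.3]
[289.3 201.1] [356.2 256.7]
[296.7 201.4] [378.2 259.4]
[2.22638177e-01 7.64879869e-04 3.88813298e+00]
```

View pics/hb.png

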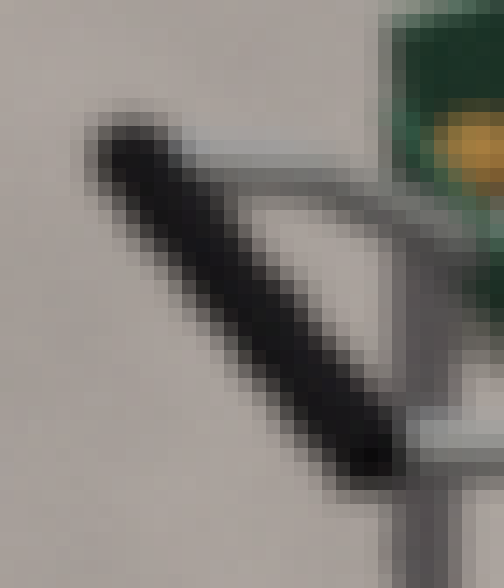

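```bash
python3 -m creep '{"angular":[[0,0,0],[0,0,0],[0,0,0],[0,0,0],[0,0,0]],"offset":[[0,0,1.2],[0,0,1.4],[0,0,1.2],[0,0,0],[0,0,0]],"fingers":[45,45,35,28,28]}'
python3 - <<'E'
from h import *
p,R,s=tool();print(p,s['t'],R.inv().apply(s['ft_force']))
print(R.inv().apply(np.array([457.8,92,119.5])-p)/10)
E
```

```text
t: 3.65
eef_pos: [456.8, 92.2, 119.5]
ee_rot: [-0.001, 0.757, 0.654, -0.001]
ft_force: [0.4, -0.2, 0.3]
opening: 24.0
[456.80214967  92.18760042 119.54252617] 3.65 [-0.09451926  0.39937262 -0.30250389]
[-0.00409912  0.10145758  0.00407833]
```

```bash
python3 -m creep '{"angular":[[0,0,0],[0,0,0],[0,0,0]],"offset":[[0,0.1,0],[0,0,0],[0,0,0]],"fingers":[18,18,18]}'
python3 - <<'E'
from h import *
p,R,s=tool();print(p,s['t'],R.inv().apply(s['ft_force']))
P,_=cam('side')
cv2.imwrite(f'pics/side2.png',cv2.resize(P[130:260,250:370,::-1],None,fx=4.5,fy=4.5,interpolation=cv2.INTER_CUBIC))
E
```

```text
t: 3.95
eef_pos: [458.9, 92.1, 120.8]
ee_rot: [0.0, 0.757, 0.654, 0.0]
ft_force: [0.1, 0.2, -0.1]
opening: 15.4
[458.92855296  92.07206477 120.79555617] 3.95 [0.20136433 0.06407557 0.09458357]
```

View pics/side2.png

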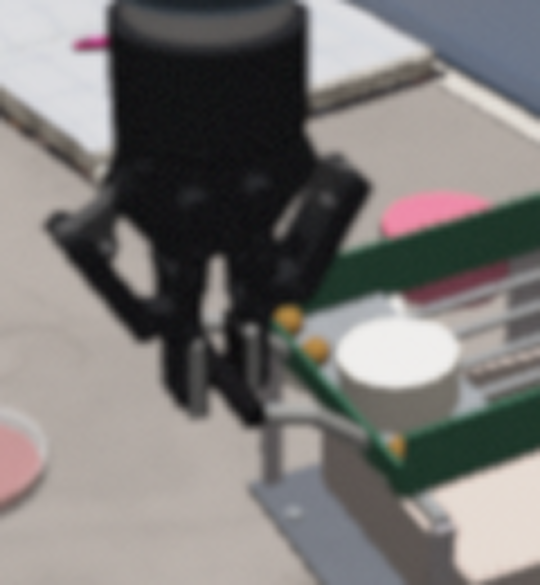

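The bar lies between the pads with 15.4 mm of opening and no contact force, and the balls and puck haven't moved. Closing.

```bash
python3 -m creep '{"angular":[[0,0,0],[0,0,0],[0,0,0],[0,0,0]],"offset":[[0,0,0],[0,0,0],[0,0,0],[0,0,0]],"fingers":[10,5,0,0]}'
python3 - <<'E'
from h import *
p,R,s=tool();print(p,s['t'],R.inv().apply(s['ft_force']))
h0=np.array([-205*np.cos(-.07)+38*np.sin(-.07),205*np.sin(-.07)+38*np.cos(-.07)])
for th in np.arange(0,1.06,.05):
    f=th-.07; h=np.array([-205*np.cos(f)+38*np.sin(f),205*np.sin(f)+38*np.cos(f)]); d=h-h0
    print(round(th,2),np.round(d/10,2),end=' ; ')
E
```

```text
t: 4.4
eef_pos: [458.4, 92.1, 120.7]
ee_rot: [0.0, 0.757, 0.654, -0.0]
ft_force: [-2.0, -1.1, 5.5]
opening: 10.2
[458.35373404  92.05386502 120.74426657] 4.4 [-1.34280722 -1.82545257 -5.48259159]
0.0 [0. 0.] ; 0.05 [0.14 1.03] ; 0.1 [0.34 2.06] ; 0.15 [0.58 3.07] ; 0.2 [0.88 4.07] ; 0.25 [1.23 5.05] ; 0.3 [1.62 6.02] ; 0.35 [2.06 6.96] ; 0.4 [2.55 7.88] ; 0.45 [3.09 8.78] ; 0.5 [3.67 9.64] ; 0.55 [ 4.29 10.48] ; 0.6 [ 4.95 11.29] ; 0.65 [ 5.65 12.06] ; 0.7 [ 6.39 12.79] ; 0.75 [ 7.16 13.49] ; 0.8 [ 7.97 14.15] ; 0.85 [ 8.81 14.76] ; 0.9 [ 9.68 15.34] ; 0.95 [10.58 15.86] ; 1.0 [11.51 16.35] ; 1.05 [12.45 16.79] ;
```

```bash
python3 -m creep '{"angular":[[0,0,0],[0,0,0],[0,0,0],[0,0,0],[0,0,0],[0,0,0],[0,0,0],[0,0,0],[0,0,0],[0,0,0]],"offset":[[0,0.02,-0.1],[0,0.02,-0.2],[0,0.04,-0.25],[0,0.03,-0.25],[0,0.04,-0.25],[0,0.04,-0.25],[0,0.05,-0.25],[0,0.05,-0.25],[0,0.05,-0.25],[0,0,0]],"fingers":[0,0,0,0,0,0,0,0,0,0]}'
cat > look.py <<'E'
from h import *
import sys
k=sys.argv[1]
p,R,s=tool();print(p,s['t'],R.inv().apply(s['ft_force']),s['opening'])
P,_=cam('side')
a=cv2.resize(P[140:290,260:480,::-1],None,fx=3.6,fy=3.6,interpolation=cv2.INTER_CUBIC)
cv2.imwrite(f'pics/look{k}.png',a)
E
python3 look.py 3
```

```text
t: 5.4
eef_pos: [461.6, 91.6, 141.3]
ee_rot: [-0.0, 0.757, 0.654, -0.0]
ft_force: [-1.8, 1.2, -1.8]
opening: 9.8
[461.56586352  91.57392398 141.29830163] 5.4 [ 0.93433218 -1.93303375  1.77097197] 9.837397000041586
```

View pics/look3.png

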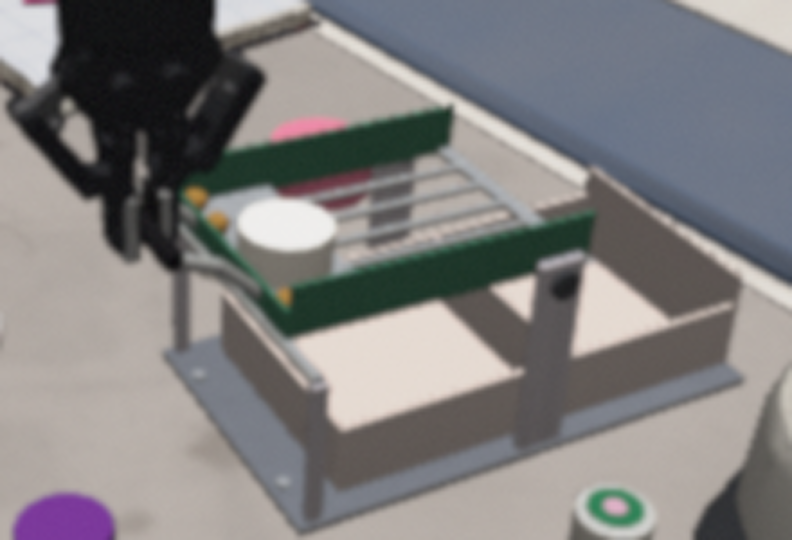

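The tray is now at about 0.10 rad. The balls, at crop (197,195), (218,222) and (285,297), are still at the rear wall. Continuing to about 0.2.

```bash
python3 -m creep '{"angular":[[0,0,0],[0,0,0],[0,0,0],[0,0,0],[0,0,0],[0,0,0],[0,0,0],[0,0,0],[0,0,0],[0,0,0],[0,0,0]],"offset":[[0,0.03,-0.1],[0,0.05,-0.2],[0,0.05,-0.2],[0,0.06,-0.2],[0,0.06,-0.2],[0,0.06,-0.2],[0,0.06,-0.2],[0,0.06,-0.2],[0,0.06,-0.2],[0,0,-0.1],[0,0,0]],"fingers":[0,0,0,0,0,0,0,0,0,0,0]}'
python3 look.py 4
```

```text
t: 6.55
eef_pos: [465.9, 90.9, 158.7]
ee_rot: [-0.0, 0.757, 0.654, -0.001]
ft_force: [-4.0, 2.7, -4.9]
opening: 10.1
[465.91955826  90.87778389 158.71264846] 6.55 [ 2.09524211 -4.30271613  4.93939907] 10.073003977573523
```

View pics/look4.png

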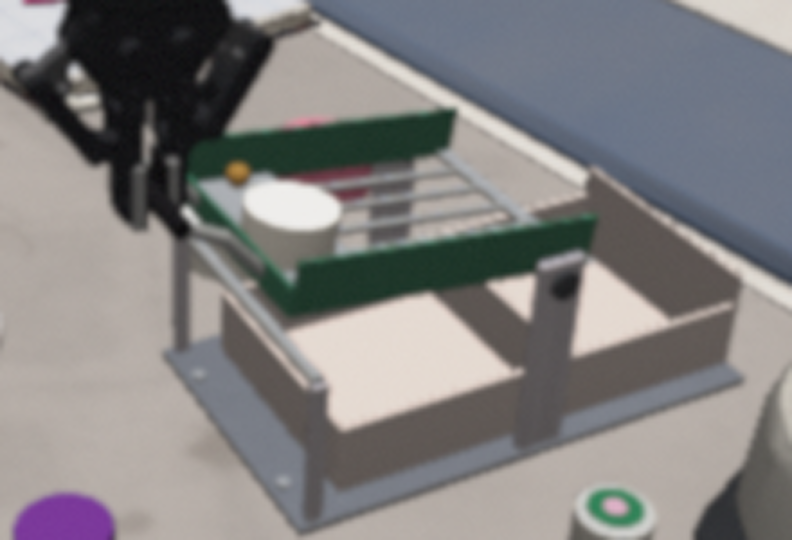

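At about 0.19 rad the balls are rolling, with one at crop (238,172). The puck hasn't moved. I'll wait and look from both cameras.

```bash
python3 -m creep '{"angular":[[0,0,0],[0,0,0],[0,0,0],[0,0,0],[0,0,0],[0,0,0],[0,0,0],[0,0,0]],"offset":[[0,0,0],[0,0,0],[0,0,0],[0,0,0],[0,0,0],[0,0,0],[0,0,0],[0,0,0]],"fingers":[0,0,0,0,0,0,0,0]}'
cat >> look.py <<'E'
P2,_=cam('top')
b=cv2.resize(P2[70:250,320:470,::-1],None,fx=3,fy=3,interpolation=cv2.INTER_CUBIC)
a=cv2.resize(a,(660,450))
im=np.zeros((540,800,3),np.uint8); a=cv2.resize(P[160:270,280:400,::-1],(350,321),interpolation=cv2.INTER_CUBIC); im[:321,:350]=a; im[:,350:]=b
cv2.imwrite(f'pics/both{k}.png',im)
for n in('side','top'):
    for r in spotter.spot_in('ball_1_center',n)+[]: print('ball',n,round(r['confidence'],2),np.round(w(n,r['centre'])))
    for r in spotter.spot_in('puck',n)[:6]: print('puck',n,round(r['confidence'],2),np.round(w(n,r['centre'])))
E
python3 look.py 5
```

```text
t: 7.4
eef_pos: [465.9, 90.9, 158.7]
ee_rot: [-0.0, 0.757, 0.654, -0.001]
ft_force: [-4.3, 3.4, -4.7]
opening: 9.9
[465.92745152  90.92645393 158.73417784] 7.4 [ 2.76126079 -4.73289313  4.72158505] 9.878925706793053
puck side 0.88 [527.  57. 154.]
puck side 0.75 [380.  33.  25.]
puck side 0.51 [716. 253.  23.]
puck side 0.38 [593. 220.  10.]
puck top 0.85 [618. 240.  36.]
puck top 0.64 [723. 282.  36.]
puck top 0.6 [375.  64.  26.]
puck top 0.58 [551.  76. 154.]
```

View pics/both5.png

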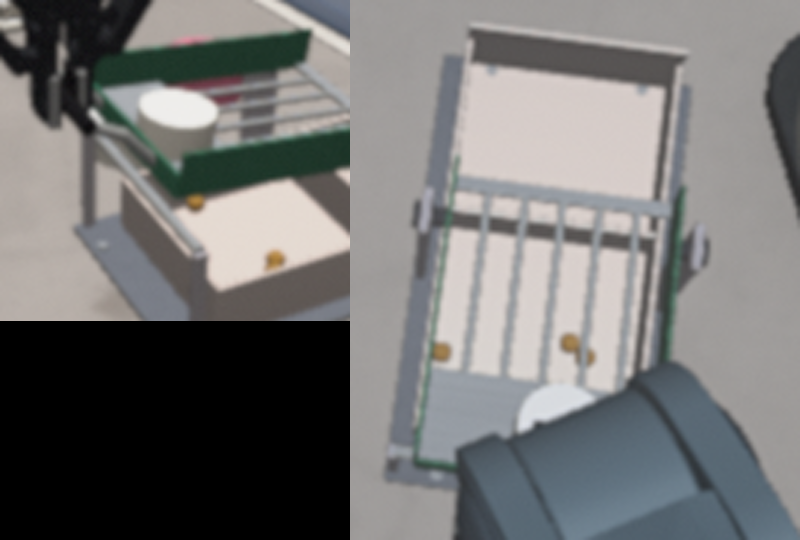

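```bash
cat > balls.py <<'E'
from h import *
for n in('top','side'):
    p,d=cam(n);G=grid(n,d); h=cv2.cvtColor(p,cv2.COLOR_RGB2HSV)
    m=((h[...,0]>8)&(h[...,0]<28)&(h[...,1]>110)&(h[...,2]>60)&(d>0)&(G[...,0]>430)&(G[...,0]<830)&(abs(G[...,1]-60)<110)).astype(np.uint8)
    k,l,st,c=cv2.connectedComponentsWithStats(m)
    for i in range(1,k):
        if st[i,4]>3: print(n,st[i,4],np.round(c[i]),np.round(np.median(G[l==i],0)))
E
python3 balls.py
```

```text
top 12 [393. 184.] [612.  47.  21.]
top 10 [350. 187.] [606. 133.  22.]
side 20 [346. 229.] [603. 126.  19.]
side 19 [374. 249.] [609.  40.  19.]
```

```bash
python3 - <<'E'
from h import *
p,d=cam('top');G=grid('top',d)
cv2.imwrite('pics/t6.png',cv2.resize(p[165:235,335:425,::-1],None,fx=8,fy=8,interpolation=cv2.INTER_CUBIC))
print(p[180:194,388:404,0].astype(int)-p[180:194,388:404,2]); print(np.round(G[180:194,388:404,2]).astype(int))
E
```

```text
[[ 10  11  11  12  14  15  13  11   9   2  -8  -6   5  10  11  10]
 [  9  11  15  25  37  39  32  22  12   0  -9  -5   6  11  10  11]
 [ 10  13  24  49  68  71  63  42  20   1 -10  -3   7  11  10  10]
 [  9  14  32  65  80  80  76  61  32   3 -10  -2   8  11  10  11]
 [  8  13  33  68  79  79  78  65  35   3  -9   0   7  11  10  10]
 [  9  12  27  57  73  77  75  61  29   0  -6   4  12  11  10  10]
 [  8  10  16  34  52  59  58  46  19  -4  -5  14  23  17  11   9]
 [  9  10  11  15  22  26  28  32  18  -3  -2  26  43  27  12  10]
 [ 10   9   9  10  11  11  15  26  20  -3  -2  33  58  36  15   9]
 [ 10  10   9   9   9   9  13  22  15  -5   0  36  61  37  14  10]
 [ 10   9  10  10   9  10  11  17   8  -7   1  33  47  28  13   9]
 [ 10   9  10  10   9   9  10  11   2  -9  -2  21  25  15  10   9]
 [  9  10   9   9  10  10   9   8   0  -9  -3  10  13   9   9  10]
 [  8   9   9   8   9  10  10   7  -1  -8  -2   7  11  10   9  10]]
[[  5  11   9   7   9   6   9   8   9 117 121 119   7   5   5   5]
 [  8   8   9   6  20  20  19   5   6 119 122 121   7   7   9  11]
 [  8   9  16  17  22  21  20  20   7 119 123 120   9   6   8   9]
 [  9   9  18  16  19  22  25  20  16 121 122 121   7   8   8   5]
 [  4   9  15  19  18  22  22  22  18 120 121 120   8   6   6  10]
 [  9   6  18  20  21  20  19  19  17 120 124 123   9   7   6   5]
 [  6   5   5  18  18  19  17  17  18 123 123 120  15   7   7   5]
 [  7   8   9   6  15  16  16  14  20 122 122 122  19  10   9   8]
 [  4   9   5   5   7   8   8  16  18 125 122  20  22  16   7   8]
 [  7   7   7   6   7  10   8  14  20 124 123  20  19  21   6   5]
 [  6   8   7   7   8   9   9  13 121 123 124  23  21  16  10   9]
 [  7   8   6  10   9   7   9   7 123 127 122  20  16   6   7   6]
 [  8   6  10   7   5   8   8   7 125 123 124   7   8   7   9   8]
 [  6  10   6   9   7   8   8   9 122 125 119   7   3   7   7   8]]
```

View pics/t6.png

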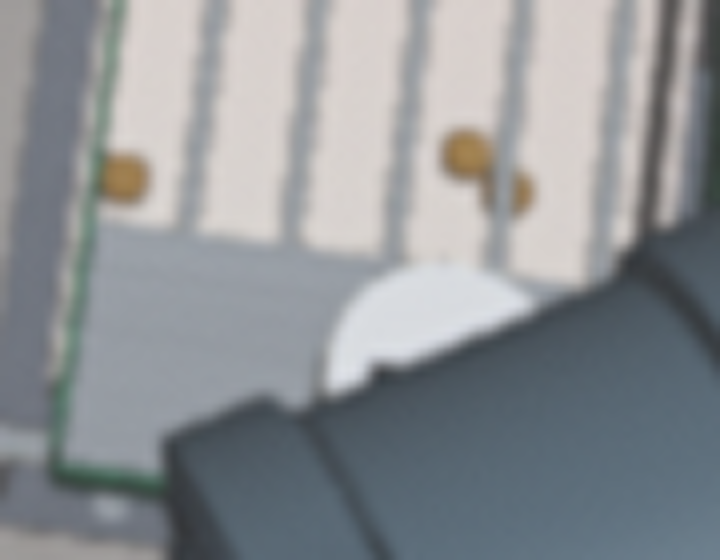

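All three balls are in the near pan, with ball tops at z≈21 mm at top pixels (350,187), (393,184) and (399,189). The puck is still on the tray at z≈154. Raising further.

```bash
python3 -m creep '{"angular":[[0,0,0],[0,0,0],[0,0,0],[0,0,0],[0,0,0],[0,0,0],[0,0,0],[0,0,0],[0,0,0],[0,0,0],[0,0,0]],"offset":[[0,0.1,-0.3],[0,0.15,-0.5],[0,0.2,-0.5],[0,0.2,-0.48],[0,0.2,-0.48],[0,0.22,-0.47],[0,0.22,-0.47],[0,0.25,-0.46],[0,0.25,-0.46],[0,0.27,-0.45],[0,0.27,-0.45]],"fingers":[0,0,0,0,0,0,0,0,0,0,0]}'
python3 - <<'E'
from h import *
p,R,s=tool();print(p,R.inv().apply(s['ft_force']),s['ft_torque'],s['opening'],s['joint_pos'])
d=p-np.array([458.4,92.1,120.7]); print(d@[.99,-.14,0],d[2], d@[.14,.99,0])
P,_=cam('side');cv2.imwrite('pics/l7.png',cv2.resize(P[140:290,260:480,::-1],None,fx=3.6,fy=3.6,interpolation=cv2.INTER_CUBIC))
E
```

```text
t: 8.95
eef_pos: [487.7, 87.8, 208.9]
ee_rot: [-0.001, 0.757, 0.654, -0.002]
ft_force: [-6.8, 3.5, -4.2]
opening: 9.8
[487.72104581  87.79893993 208.94506599] [ 2.51071021 -7.2669701   4.2419236 ] [0.88379667 1.80061061 0.0155509 ] 9.82102477513086 [ 0.31736653  0.1655847  -0.62237931  1.95624093  0.10936954  1.05740297
 -0.49805164]
29.629983761700846 88.24506599394859 -0.15310305471029118
```

View pics/l7.png

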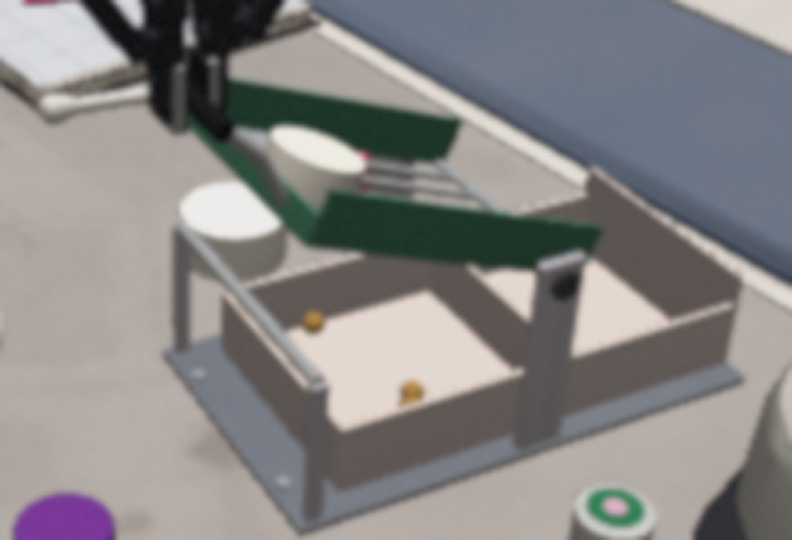

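The tray is at about 0.45 rad. The puck hasn't moved, and two of the balls show in the pan at crop (313,320) and (411,390).

```bash
python3 -m creep '{"angular":[[0,0,0],[0,0,0],[0,0,0],[0,0,0],[0,0,0],[0,0,0],[0,0,0],[0,0,0],[0,0,0],[0,0,0],[0,0,0]],"offset":[[0,0.29,-0.43],[0,0.29,-0.43],[0,0.31,-0.42],[0,0.31,-0.42],[0,0.33,-0.41],[0,0.33,-0.41],[0,0.35,-0.39],[0,0.35,-0.39],[0,0.37,-0.37],[0,0.37,-0.36],[0,0,0]],"fingers":[0,0,0,0,0,0,0,0,0,0,0]}'
cat > l.py <<'E'
from h import *
import sys
p,R,s=tool();print(p,R.inv().apply(s['ft_force']),s['ft_torque'],s['opening'],s['joint_pos'])
d=p-np.array([458.4,92.1,120.7]); print(d@[.99,-.14,0],d[2], d@[.14,.99,0])
P,_=cam('side');cv2.imwrite(f'pics/l{sys.argv[1]}.png',cv2.resize(P[100:290,240:480,::-1],None,fx=3,fy=3,interpolation=cv2.INTER_CUBIC))
E
python3 l.py 8
```

```text
t: 10.1
eef_pos: [520.3, 83.2, 251.2]
ee_rot: [-0.001, 0.757, 0.654, -0.002]
ft_force: [-12.0, 2.0, 6.9]
opening: 9.8
[520.28986058  83.1940361  251.20384754] [  0.18464369 -12.16858127  -6.83472539] [0.49153282 2.6668408  0.01469866] 9.773937006668591 [ 0.31949126  0.1850172  -0.61294983  1.84150256  0.1154078   1.15581175
 -0.47785624]
62.51779692169214 130.5038475400828 -0.15232378201588048
```

View pics/l8.png

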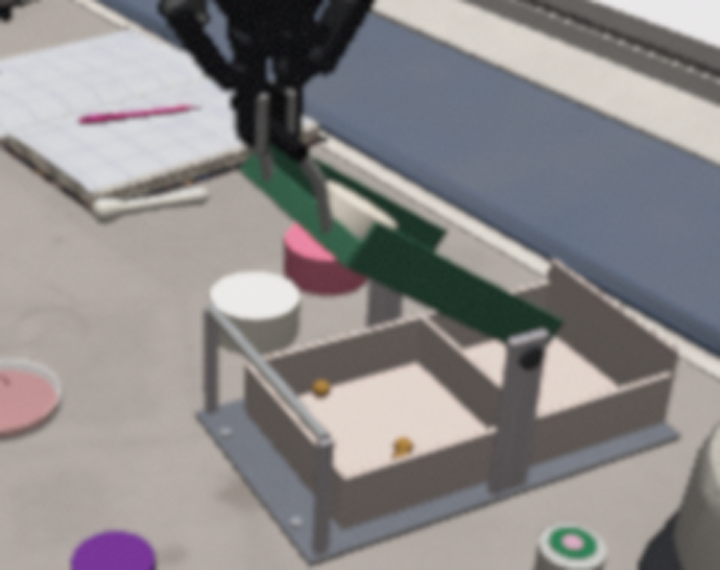

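The tray is at about 0.70 rad and the puck is still on it. Continuing.

```bash
python3 -m creep '{"angular":[[0,0,0],[0,0,0],[0,0,0],[0,0,0],[0,0,0],[0,0,0]],"offset":[[0,0.4,-0.25],[0,0.42,-0.3],[0,0.43,-0.32],[0,0.43,-0.32],[0,0,0],[0,0,0]],"fingers":[0,0,0,0,0,0]}'
python3 l.py 9
```

```text
t: 10.75
eef_pos: [535.7, 81.0, 265.1]
ee_rot: [-0.002, 0.756, 0.654, -0.003]
ft_force: [-16.5, 0.9, 15.0]
opening: 9.6
[535.69531972  80.99294352 265.08574488] [ -1.52234967 -16.52002159 -14.87108727] [0.4326875  3.92627576 0.00470818] 9.625711520355557 [ 0.31611687  0.20481119 -0.60830907  1.7905578   0.12550246  1.19238526
 -0.47471523]
78.07735443071492 144.38574488383193 -0.17464115911650957
```

View pics/l9.png

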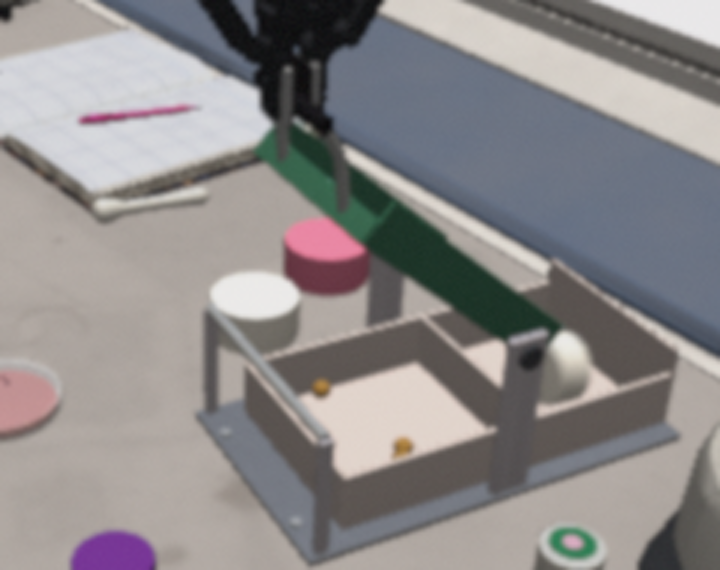

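The puck is dropping off the far edge into the far bin at crop (565,365). I'll wait and look again.

```bash
python3 -m creep '{"angular":[[0,0,0],[0,0,0],[0,0,0],[0,0,0],[0,0,0],[0,0,0],[0,0,0]],"offset":[[0,0,0],[0,0,0],[0,0,0],[0,0,0],[0,0,0],[0,0,0],[0,0,0]],"fingers":[0,0,0,0,0,0,0]}'
python3 look.py 10; python3 balls.py
```

```text
t: 11.5
eef_pos: [535.7, 81.0, 265.1]
ee_rot: [-0.001, 0.756, 0.654, -0.003]
ft_force: [-16.3, 1.9, 14.4]
opening: 9.6
[535.70140377  81.01449822 265.09435272] 11.5 [ -0.54755737 -16.53069964 -14.30368833] 9.593672348816614
puck side 0.82 [383.  34.  20.]
puck side 0.79 [762.  25.  34.]
puck side 0.72 [612. 221.  35.]
puck side 0.67 [711. 267.  32.]
puck top 0.75 [788.  33.  35.]
puck top 0.73 [615. 237.  31.]
puck top 0.69 [654. 114.   6.]
puck top 0.61 [722. 285.  38.]
puck top 0.56 [386.  46.  27.]
side 19 [347. 229.] [604. 128.  19.]
side 19 [374. 249.] [609.  40.  19.]
```

View pics/look10.png

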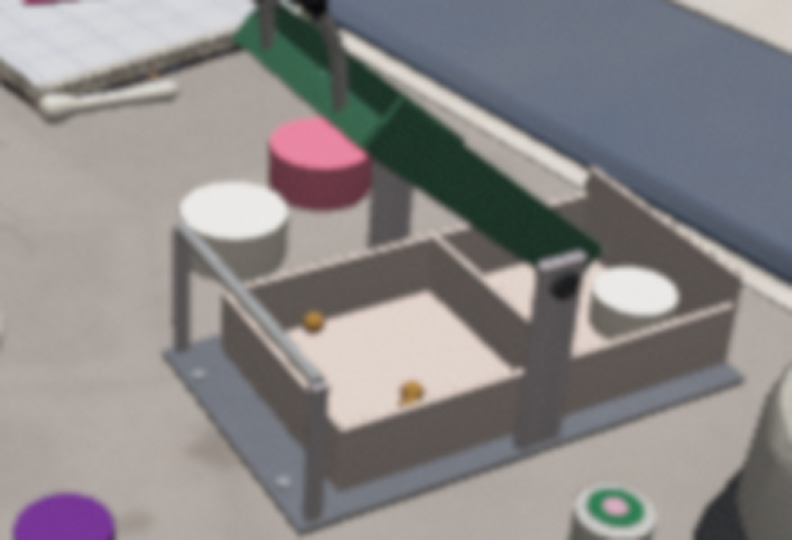

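View pics/both10.png

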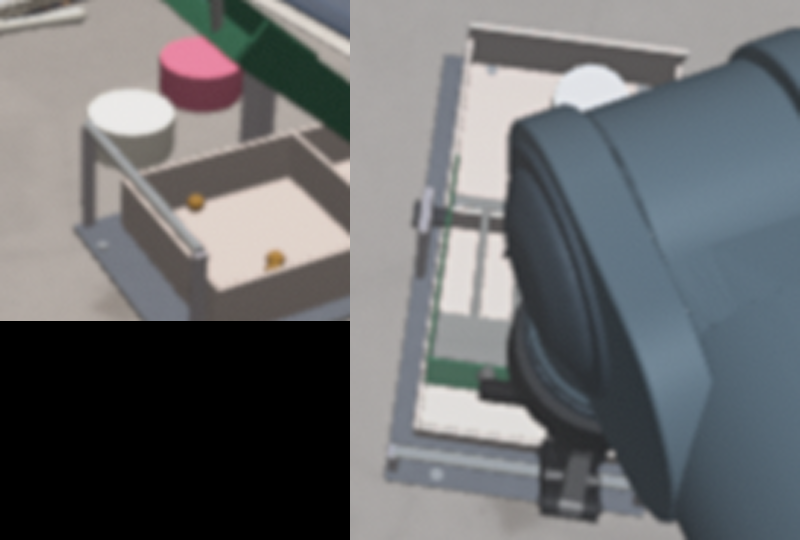

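The puck lies flat in the far bin: top at z≈34, crop (634,300), which fits a floor of 8 plus 26 thick. The balls are still in the near pan. Letting go of the handle now.

```bash
python3 -m creep '{"angular":[[0,0,0],[0,0,0],[0,0,0],[0,0,0],[0,0,0]],"offset":[[0,0,0],[0,0,0],[0,0,0],[0,0,0],[0,0,0]],"fingers":[15,25,36,36,36]}'
python3 l.py 11
```

```text
t: 12.4
eef_pos: [540.4, 78.9, 261.8]
ee_rot: [0.001, 0.757, 0.653, 0.001]
ft_force: [0.6, -0.7, -0.2]
opening: 30.9
[540.42711298  78.93043886 261.76627473] [-0.57602765  0.71745221  0.17945625] [ 0.00216117  0.02570432 -0.04334516] 30.913120968343637 [ 0.31690115  0.20971466 -0.604724    1.79212751  0.13000807  1.1765011
 -0.47484321]
83.05058040876204 141.06627472514947 -1.5540697075665655
```

View pics/l11.png

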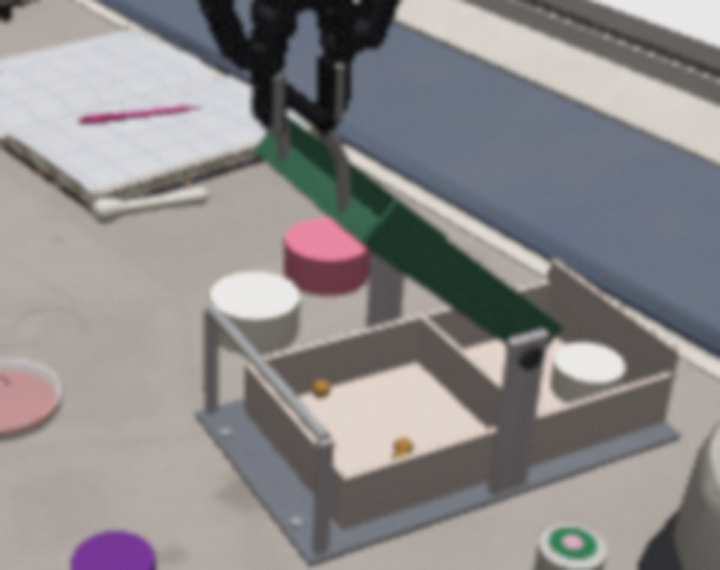

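The handle is released with zero force and the tray has stayed put. Retreating straight up, clear of everything.

```bash
python3 -m creep '{"angular":[[0,0,0],[0,0,0],[0,0,0],[0,0,0],[0,0,0],[0,0,0],[0,0,0],[0,0,0],[0,0,0],[0,0,0]],"offset":[[0,0,-0.5],[0,0,-1],[0,0,-1],[0,0,-1.5],[0,0,-2],[0,-1,-2],[0,-2,-2],[0,-3,-1],[0,-2,0],[0,0,0]],"fingers":[36,36,36,36,36,36,36,36,36,36]}'
python3 look.py 12; python3 balls.py; python3 l.py 12
```

```text
t: 13.45
eef_pos: [458.4, 93.2, 373.5]
ee_rot: [0.002, 0.756, 0.655, 0.001]
ft_force: [0.4, 0.4, 0.9]
opening: 30.6
[458.37942141  93.24398745 373.4937833 ] 13.45 [ 0.40493492  0.3569663  -0.9227372 ] 30.58590411577397
puck side 0.95 [383.  32.  22.]
puck side 0.89 [710. 267.  30.]
puck side 0.81 [617. 222.  35.]
puck side 0.76 [768.  26.  35.]
puck top 0.88 [618. 239.  34.]
puck top 0.82 [721. 284.  35.]
puck top 0.7 [771.  36.  37.]
side 19 [346. 228.] [605. 128.  19.]
side 20 [374. 249.] [609.  40.  20.]
[460.25227465  91.51429198 370.8405075 ] [-1.05075518  0.19959658  0.46729253] [ 0.00291673  0.03341379 -0.02767786] 30.719141725743448 [ 0.36149067 -0.04039316 -0.61751904  1.79745374 -0.02473629  1.37780485
 -0.39712313]
1.915751024078911 250.14050749777164 -0.32053248830839154
```

View pics/both12.png

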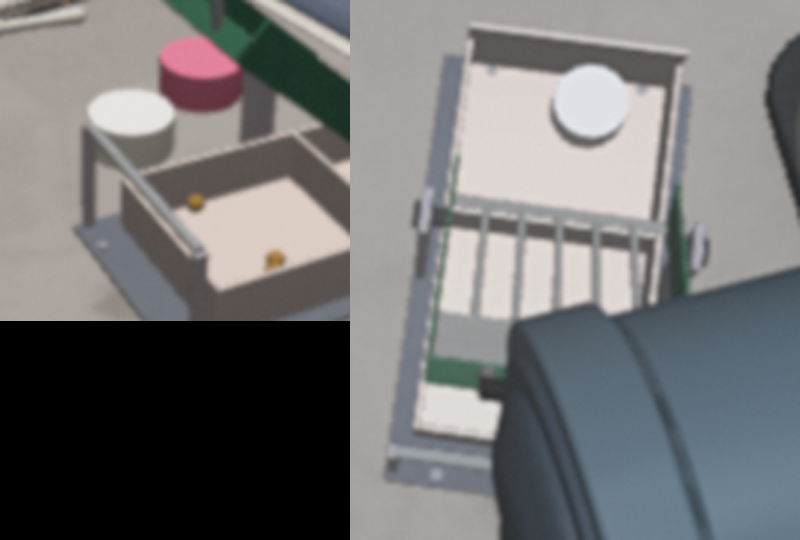

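View pics/l12.png

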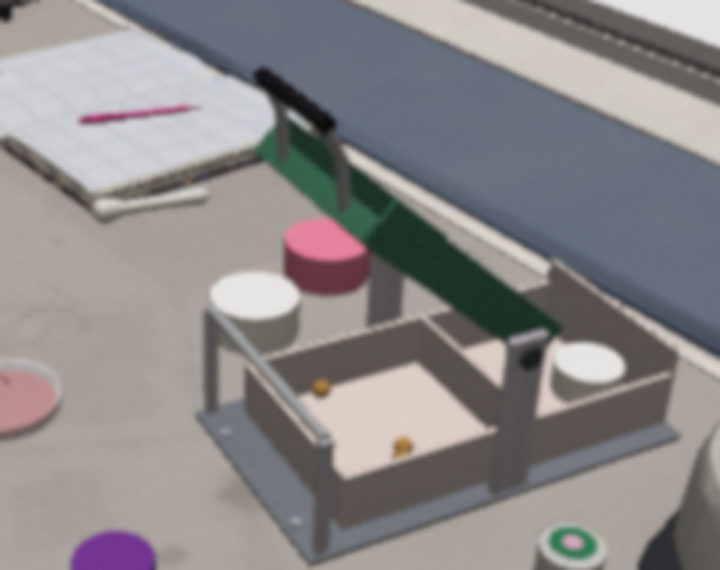

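```bash
python3 -c "
from h import *
print(monitor.read_state()['joint_vel'].round(3)); print(arm.sign_off())"
```

```text
[-0.002 -0.004 -0.002  0.004  0.    -0.001  0.   ]
the job is handed in; nothing more can be done
None
```

The three balls are in the near pan, the puck is in the far bin, the handle is released and the job is handed in at about 14 s of the 42 s limit.

- **Balls first:** I gripped the handle and raised the tray to about 0.19 rad. The top camera then showed all three ball tops at z ≈ 21 mm, on the pan floor, with the puck still on the tray.
- **Then the puck:** I raised the tray in steps to about 0.8 rad. I stopped short of the suggested 0.9 to 1.0 because the puck had already slid off. It lies flat in the far bin with its top at z ≈ 35 mm.
- **Release:** I let go and moved up and clear. The tray stayed where I left it and the force reading is near zero.
- **Forces:** The largest wrist force I read was about 22 N, just before letting go.

**Last check:** Only two of the three balls showed in the final pictures. The third was probably hidden by the pan wall and the arm; I had seen it in the pan at the 0.19 rad check. The ball network found nothing after the balls dropped, so those positions come from colour and depth.

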